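# Shut and lock the filter hatch of the bench dust extractor

## Robot

A 6-joint arm with a two-finger parallel gripper is mounted at the origin on the work surface. World frame = base frame: x ahead of the robot, y to its left, z up, the work surface at z = 0. Lengths are in m, angles in rad, forces in N, time in s.
With the tool pointing down it reaches from about 0.3 to 0.875 m from the base axis. Payload 6.4 kg.
Tool frame: the origin (TCP) lies on the centre line of the jaws, within the pads' length; the fingertips stand 11 mm ahead of it and the grasp point (between the pads) lies 8 mm behind it; z points along the fingers, y is the direction in which the jaws open and shut (so a half turn about z gives the same grasp; the last joint's range is limited). The gripper opens to 85 mm and grips with 20 to 120 N. Pads are 22 mm wide; open, the fingers measure 114 mm over their backs; the gripper's body (76 mm by 85 mm) begins 54 mm behind the grasp point. The pads swing forward as they close: fully open they stand 13 mm farther back than shut.
Start: joints at [-1.506, 0.181, 1.607, -0, 1.354, -0.206], TCP at [0.154, -0.554, 0.242] pointing down, gripper open.
Joint ranges: [-2.99, 2.99], [-0.89, 2.07], [0.3, 2.58], [-1.14, 4.28], [0, 2.63], [-3.12, 3.12]. Speed limits (rad/s): [2.57, 2.57, 3.01, 3.14, 3.14, 3.14].

## Interface

Orientations are given as a unit quaternion [x, y, z, w].
In Python, from workcell import robot gives the robot as it stands. The module is installed in compiled form; this text tells all that it offers.
- The arm moves only by the tool send_rows, never from a script. Its argument "deltas" is a list of rows, each a list of 7 numbers: the shift along the tool's x, y, z in m, then the turn, a rotation vector about the tool's x, y, z in degrees, then the gripper's target within -1 to 1 (fully open at 1, half-way at 0, shut at -1). In form: [[x, y, z, ax, ay, az, jaw], ...]. A call has 1 to 12 rows; each row is the pose to reach, as a shift and turn from the pose commanded when the call began, along the tool's axes at that moment; what a row does not reach only later rows make up. A row lasts 1/8 s, in which the tool goes at most 62.5 mm and 10.7 degrees, less where a joint would pass 70% of its speed; a pose out of reach is approached as far as the arm can. A call with a gripper value outside its range is refused whole. The fingers move at their own pace and stop on an object; "force" is the grip in N (left out, the last holds). Time passes only in rows, so rows that repeat a pose let the fingers close. It gives the time, the measured TCP pose, the force and the opening at its end, in the units of the state.
- robot.state(): the state, without advancing time (a new reading comes with each control period).
- robot.get_image(name): name is "scene" or "top"; returns the picture (480x640x3 uint8, blue, green, red); there is no depth.
- robot.camera_info(name): a dict with "fx", "fy", "cx", "cy" (pixels), "R" (3x3) and "t" (3): a world point X has camera coordinates R X + t. Camera axes: x right, y down, z forward; pixel columns grow to the right and rows downward; lengths in m; the calibration is good to about 2 mm. A picture is of the moment at which its call begins. camera_info takes no time and is no camera call.
- robot.hand_in(): hands the job in, once; it reports no verdict.
The state is a dict: "time": time; "joint_pos": joint angles; "joint_vel": joint speeds; "joint_torque": joint torques, N m; "eef_pos": TCP position; "tool_rot": TCP orientation; "ft_force": force on the tool from outside, world axes, zero at the start; "moment": the same for the moment, N m; "width": finger opening in m.
Only numpy, scipy, OpenCV 4.12 (cv2) and the standard library are available. Lean on these libraries where they do the work, as an engineer would, in place of code of your own. Each camera call takes 0.05 s, during which the arm holds its last target.

## Task

The filter of the bench dust extractor has been changed and its hatch was left ajar. With the fingertips, press the hatch down until it is fully shut, then set the fingertips in the slot of its round fastener and turn it clockwise (seen from above) a quarter turn to its stop, so that the hatch is locked. Do not lift the hatch open, and leave the fan-speed knob and the tools and other things lying about as they are.

Things in the scene. Friction and masses are not known exactly. Their poses are not given: they have to be found in the camera images.
- extractor: bench dust extractor, a grey sheet-metal box 300 mm deep (x), 400 wide (y), flat top 180 mm above the table; it stands fast. Origin under its centre on the table; x points from its front (suction grille, towards the robot) to its back, y to the left seen from the robot, z up. The hatch lies on its top; left of it, at y = 143 mm, are fan-speed knob, rocker switch and screw jar
- hatch_hinge (a point): middle of the hatch's rear hinge line, fixed to the extractor at x = 115, y = -50, z = 182 mm of its frame; the line runs along the extractor's y. The hatch is a plate 230 (x) x 236 (y) x 14 mm that reaches forward from it; this point is level with its underside, so its upper face is at 196 mm when shut
- hatch (a joint): opening angle of the hatch about its rear hinge, rad: 0 shut on its seat (a hard stop), growing as the front edge rises; starts ajar at 0.12 to 0.30. The hinge is stiff and balanced: the hatch stays where it is left, and some 2 to 4 N downward at the dial moves it
- hatch_edge (a point): middle of the hatch's front edge, on its upper face, 230 mm from the hinge line; moves with the hatch
- cam (a joint): fastener angle, rad: 0 open (slot front to back, square to the hatch's front edge), clockwise from above to a stop at 1.571 locked (slot parallel to that edge); starts at 0 to 0.25. Friction 0.1 N m, stays where left. Its tongue goes under the front frame from about 0.75 on, only with the hatch within 0.015 rad of shut, then draws it down and holds it; with the hatch higher it hits the frame
- dial (a point): centre of the top of the fastener's dial, on its axis: hatch shut, at x = -45, y = -50, z = 198 mm of the extractor. Steel disc, 84 mm in diameter, let into the hatch, 2 mm proud. A slot crosses it through the centre: 30 mm wide (edges bevelled 3 mm), 84 long (the hatch's hole ends it), floor 15 mm below this point. x runs along the slot, z out of the dial; turns and tilts with it
- fan_pointer (a point): tip of the white line on the fan-speed knob, a black disc 38 mm in diameter, 18 mm high, axis at x = -90, y = 143 mm of the extractor; the tip lies 16 mm from that axis. The knob turns easily; it is to be left alone
- flat_file: flat file, 265 mm long, red handle, lying on the table in front of the extractor; origin under its middle. Bystander
- folding_rule: folded wooden rule, 235 x 35 x 16 mm, lying in front of the extractor; origin under its middle. Bystander
- old_filter: used filter cassette in a cardboard frame, 150 x 120 x 32 mm, lying on the table at the extractor's right; origin under its middle. Bystander
- screw_jar: small jar with a steel lid, 42 mm in diameter, 55 mm tall, standing on the extractor's top at the left of the hatch, behind the switch; origin at its foot. Bystander
- hammer: hammer, 300 mm long, lying on the left of the table. Bystander
- screwdriver: screwdriver, 210 mm long, red handle, lying on the right of the table. Bystander
- wrench: combination wrench, 170 mm long, lying at the left front. Bystander

How it is judged:
On the way, in this order (a step that is already met when the one before it is completed fails the run):
1. the hatch is pressed down to its seat while the fastener is still open (value of joint hatch below 0.02 rad and value of joint cam below 0.75 rad), for 0.1 s.
2. the fastener is turned clockwise to its stop with the hatch shut (value of joint hatch below 0.01 rad and value of joint cam above 1.45 rad), for 0.2 s.
At the end, for the whole second after the job is handed in: the hatch is shut to within 0.01 rad (about 2 mm at its front edge) and the fastener has turned clockwise past 1.45 rad of its 1.571 rad, at rest, the robot clear (all of step 2 and velocity of joint cam below 0.05 rad/s); the robot touches nothing.
It fails at once if the extractor is pressed with the arm or the gripper's body instead of the fingertips (over 10 N) (contact force between the arm and extractor above 10 N).
It fails at once if the hatch is lifted further open (beyond 0.33 rad) (value of joint hatch above 0.33 rad).
It fails at once if the fan-speed knob is turned (its pointer tip moves more than 4 mm) (distance of fan_pointer from where it was at the start of the episode above 0.004 m).
It fails at once if a bystander is moved more than 20 mm or picked up (distance of any of flat_file, folding_rule, old_filter, screw_jar, hammer, screwdriver, wrench from where it was at the start of the episode above 0.02 m).
It also fails if it takes over 38 s, if anything falls off the work surface, if the arm or the gripper's body presses on something with over 40 N, if the wrist force passes 120 N, or if a joint passes its speed limit or range.

## Working session

There is one attempt and no reset: what is moved stays moved. The work goes in short steps, Python scripts to look and compute and a tool call to move; the robot and the scene stay as the last step left them, time stands still between calls to the robot, and variables do not carry over. Pictures are saved under pics/ and viewed, and the job is handed in when it is done.

Besides the shell and the picture viewer there is one more tool, called after "Call:" as name(argument=value, ...) on one line, values as JSON. send_rows: Moves the arm, as the interface text tells. Its arguments: {"type":"object","properties":{"deltas":{"type":"array"},"force":{"type":"number"}},"required":["deltas"]}

```bash
mkdir -p pics; python3 - <<'E'
from workcell import robot
import cv2
s=robot.state();print(s)
for n in("scene","top"):
    cv2.imwrite(f"pics/{n}0.png",robot.get_image(n)); print(n,robot.camera_info(n))
E
```

```text
{'time': 0.0, 'joint_pos': array([-1.50629227e+00,  1.81557117e-01,  1.60799519e+00, -6.05519964e-05,
        1.35379487e+00, -2.06245273e-01]), 'joint_vel': array([ 0.00141187, -0.00121993,  0.00030176, -0.00068011, -0.00052283,
        0.00102541]), 'joint_torque': array([-2.41063999e-04, -4.44871724e+01, -3.51334584e+01, -4.47509783e-04,
        9.10293806e-03,  5.48237244e-05]), 'eef_pos': array([ 0.1537801 , -0.553504  ,  0.24138129]), 'tool_rot': array([ 9.90849571e-01,  1.34967989e-01,  3.26339826e-05, -8.77152132e-04]), 'ft_force': array([ 0.03007172,  0.41198414, -0.24044154]), 'moment': array([-0.04357193,  0.0108951 , -0.0132729 ]), 'width': 0.08545262793933155}
scene {'fx': 598.6269039527257, 'fy': 598.6269039527257, 'cx': 329.85355787535957, 'cy': 240.924111241316, 'R': array([[ 0.49414977,  0.8692483 ,  0.0149466 ],
       [ 0.75006983, -0.41758078, -0.51285625],
       [-0.43955801,  0.26463879, -0.85834437]]), 't': array([-0.18211306, -0.35354785,  1.9177708 ])}
top {'fx': 529.1181157972735, 'fy': 529.1181157972735, 'cx': 315.5570151348764, 'cy': 236.90237225363632, 'R': array([[-0.02836533, -0.99950891,  0.01331739],
       [-0.98163591,  0.0253389 , -0.18907375],
       [ 0.18864345, -0.01843597, -0.98187258]]), 't': array([-0.07663647,  0.53237572,  1.49117589])}
```

View pics/top0.png

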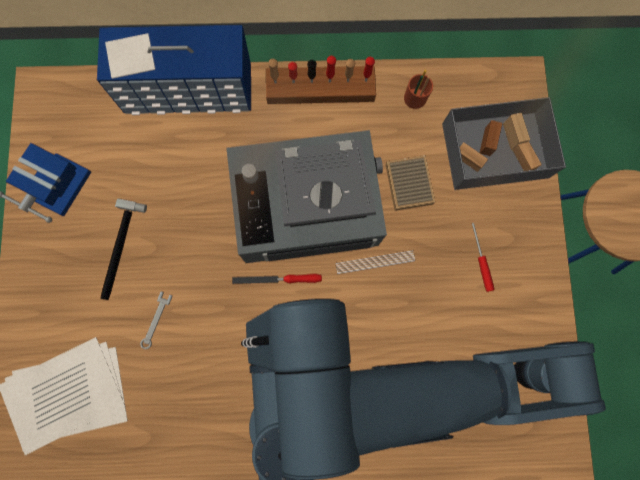

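View pics/scene0.png

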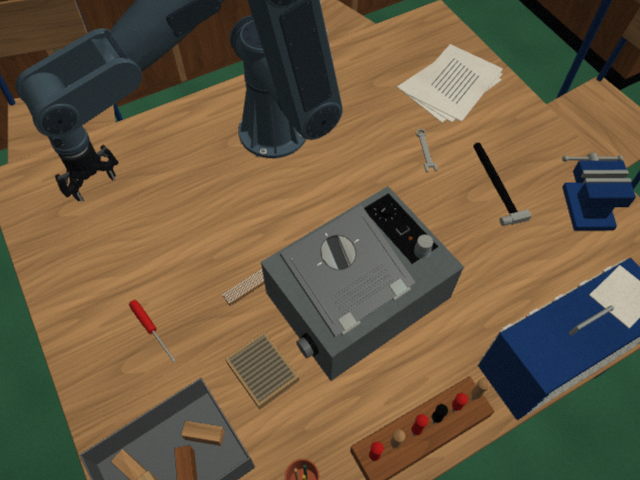

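```bash
python3 - <<'E'
import cv2
a=cv2.imread("pics/top0.png")[125:270,220:395]; cv2.imwrite("pics/top0z.png",cv2.resize(a,None,fx=4,fy=4,interpolation=cv2.INTER_CUBIC))
a=cv2.imread("pics/scene0.png")[180:385,255:470]; cv2.imwrite("pics/scene0z.png",cv2.resize(a,None,fx=2.9,fy=2.9,interpolation=cv2.INTER_CUBIC))
E
```

```text
(no output)
```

View pics/top0z.png

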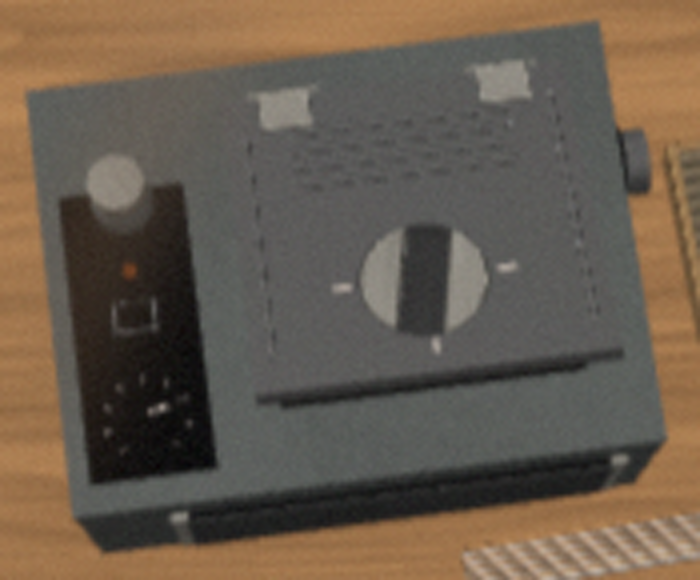

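View pics/scene0z.png

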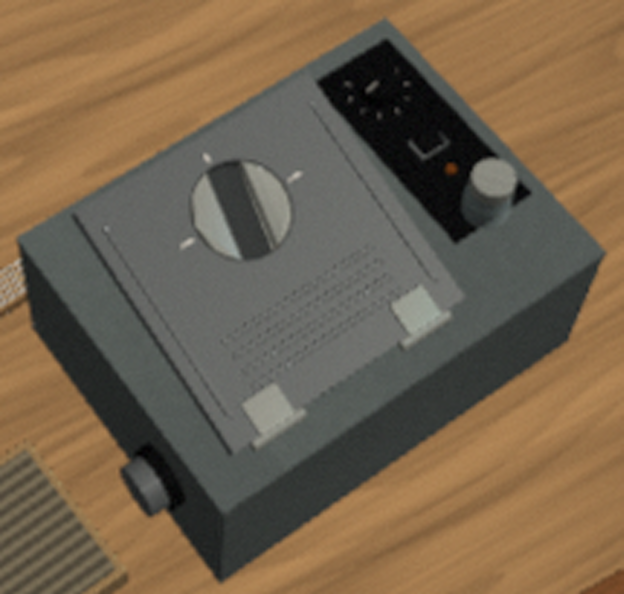

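```bash
cat > h.py <<'E'
import numpy as np
from workcell import robot
C={n:robot.camera_info(n) for n in("scene","top")}
def proj(n,X):
    c=C[n];p=np.array(X)@np.array(c["R"]).T+c["t"]
    return np.stack([c["fx"]*p[...,0]/p[...,2]+c["cx"],c["fy"]*p[...,1]/p[...,2]+c["cy"]],-1)
def Rz(a):return np.array([[np.cos(a),-np.sin(a),0],[np.sin(a),np.cos(a),0],[0,0,1]])
def ext(P,x,y,yaw):return np.array(P)@Rz(yaw).T+[x,y,0]
def hat(d,yy,h,th): # d forward of hinge, h above underside
    return [0.115-d*np.cos(th)+h*np.sin(th)*1, yy, 0.182+d*np.sin(th)+h*np.cos(th)]
E
cat > fit.py <<'E'
from h import *
from scipy.optimize import least_squares
T=lambda z:(np.array(z)+.5)/4-.5+[220,125]
S=lambda z:(np.array(z)+.5)/2.9-.5+[255,180]
def model(p):
    x,y,yaw,th,cam=p
    c=ext([[.15,.2,.18],[.15,-.2,.18],[-.15,-.2,.18],[-.15,.2,.18]],x,y,yaw)
    def sl(r):
        u=r*np.cos(cam);v=r*np.sin(cam) # clockwise: front end goes to +y(left)... back end to -y
        return hat(.160-u,-.05-v,.016,th)
    h=ext([hat(.16,-.05,.016,th),hat(.23,.068,.014,th),hat(.23,-.168,.014,th),sl(.042),sl(-.042)],x,y,yaw)
    return np.vstack([c,h])
zt=T([[28,92],[600,22],[663,440],[78,515],[424,279],[256,397],[623,349],[427,225],[420,332]])
zs=S([[603,253],[225,512],[22,240],[385,22],[242,210],[308,75],[75,215],[232,163],[257,258]])
def f(p):
    m=model(p);return np.hstack([(proj("top",m)-zt).ravel(),(proj("scene",m)-zs).ravel()])
r=least_squares(f,[.55,0,0,.2,.1],loss='soft_l1')
print(r.x,np.degrees(r.x[2]));print(f(r.x).reshape(2,9,2).round(1))
x,y,yaw,th,cam=r.x
print("dial",ext([hat(.16,-.05,.016,th),[-.045,-.05,.198]],x,y,yaw))
E
python3 fit.py
```

```text
[ 0.63565438 -0.06372228  0.10668977  0.26880241  0.27834866] 6.112873256096548
[[[ -0.8  -0.6]
  [ -0.3  -0.8]
  [  1.1  -0.4]
  [ -1.6   0.4]
  [  0.1  -0.3]
  [ -0.1   0.1]
  [  0.2   0.2]
  [  1.6  -0.4]
  [ -1.1   0.5]]

 [[  1.5  -0. ]
  [ -0.4   1.3]
  [ -2.1  -0.5]
  [  0.4  -1.5]
  [ -0.2   0.3]
  [ -0.2  -0.4]
  [ -0.6  -0.3]
  [  9.   33. ]
  [-10.9 -32.6]]]
dial [[ 0.60617268 -0.11716559  0.23991776]
 [ 0.59623462 -0.11822992  0.198     ]]
```

```bash
sed -i 's/\[232,163\],\[257,258\]\])/[257,258],[232,163]])/' fit.py; python3 fit.py
```

```text
[ 0.63556766 -0.06362078  0.10668186  0.27141042  0.27100496] 6.112420457866727
[[[-0.9 -0.6]
  [-0.4 -0.8]
  [ 1.1 -0.4]
  [-1.7  0.5]
  [ 0.1 -0.3]
  [-0.2  0. ]
  [ 0.1  0.1]
  [ 1.4 -0.5]
  [-1.   0.4]]

 [[ 1.5 -0. ]
  [-0.4  1.3]
  [-2.  -0.6]
  [ 0.4 -1.6]
  [-0.1  0.2]
  [-0.1 -0.6]
  [-0.6 -0.4]
  [ 0.5  0.1]
  [-2.4  0.1]]]
dial [[ 0.60623624 -0.11704771  0.24030878]
 [ 0.59614747 -0.1181281   0.198     ]]
```

Call:
send_rows(deltas=[[0, 0, -0.05, 0, 0, 0, 0], [0.02, -0.01, -0.09, 0, 0, -8, 0], [0.07, -0.035, -0.09, 0, 0, -16, 0], [0.12, -0.06, -0.09, 0, 0, -24, 0], [0.17, -0.08, -0.09, 0, 0, -32, 0], [0.225, -0.105, -0.09, 0, 0, -40, 0], [0.28, -0.13, -0.09, 0, 0, -48, 0], [0.335, -0.155, -0.09, 0, 0, -56, 0], [0.39, -0.18, -0.09, 0, 0, -64, 0], [0.44, -0.205, -0.09, 0, 0, -68.5, 0], [0.49, -0.23, -0.09, 0, 0, -68.5, 0], [0.5215, -0.244, -0.09, 0, 0, -68.5, 0]])

```text
time: 1.6
eef_pos: [0.5924, -0.177, 0.3316]
tool_rot: [0.742, 0.67, -0.0, -0.001]
ft_force: [-0.9, -0.6, 0.1]
width: 0.0425
```

```bash
cat > look.py <<'E'
import sys,cv2
from workcell import robot
t=sys.argv[1]
for n,(a,b,c,d) in {"top":(110,280,210,410),"scene":(130,390,230,480)}.items():
    im=robot.get_image(n);cv2.imwrite(f"pics/{n}{t}full.png",im)
    cv2.imwrite(f"pics/{n}{t}.png",cv2.resize(im[a:b,c:d],None,fx=4 if n=="top" and False else (3 if n=="top" else 2.3),fy=(3 if n=="top" else 2.3),interpolation=cv2.INTER_CUBIC))
s=robot.state();print({k:(s[k].round(4) if hasattr(s[k],'round') else s[k]) for k in("time","joint_pos","eef_pos","tool_rot","ft_force","moment","width")})
from scipy.spatial.transform import Rotation as R
m=R.from_quat(s["tool_rot"]).as_matrix();import numpy as np;print("tool y ang",np.degrees(np.arctan2(m[1,1],m[0,1])),"z",m[:,2].round(3))
E
python3 look.py 1
```

```text
{'time': 1.7, 'joint_pos': array([-4.8160e-01,  2.2080e-01,  1.3818e+00,  1.0000e-03,  1.5403e+00,
       -3.8140e-01]), 'eef_pos': array([ 0.5927, -0.1766,  0.3313]), 'tool_rot': array([ 7.417e-01,  6.708e-01,  2.000e-04, -7.000e-04]), 'ft_force': array([-0.7935,  0.3092, -0.0692]), 'moment': array([ 0.0323,  0.0256, -0.0461]), 'width': 0.04282971201840995}
tool y ang -5.746662236166511 z [-0.001  0.001 -1.   ]
```

View pics/scene1.png

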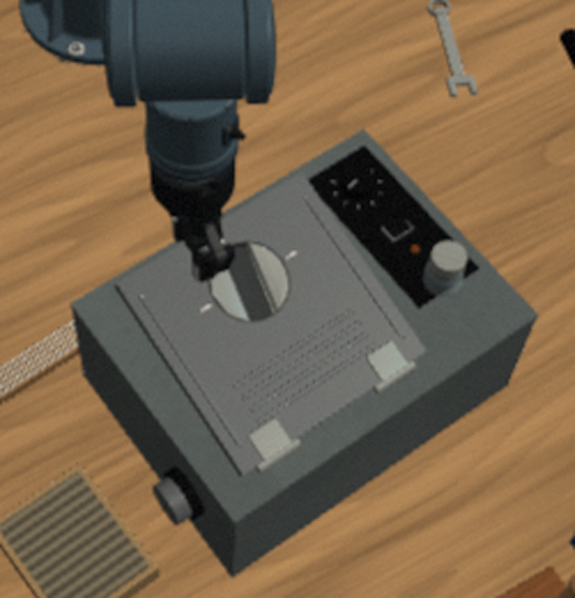

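Call:
send_rows(deltas=[[0, 0, 0.03, 0, 0, 0, 0], [0, 0, 0.055, 0, 0, 0, 0], [0, 0, 0.063, 0, 0, 0, 0], [0, 0, 0.07, 0, 0, 0, 0], [0, 0, 0.077, 0, 0, 0, 0], [0, 0, 0.084, 0, 0, 0, 0], [0, 0, 0.091, 0, 0, 0, 0], [0, 0, 0.098, 0, 0, 0, 0], [0, 0, 0.105, 0, 0, 0, 0], [0, 0, 0.112, 0, 0, 0, 0]])

```text
time: 2.95
eef_pos: [0.5911, -0.1794, 0.2198]
tool_rot: [0.743, 0.669, -0.0, -0.0]
ft_force: [0.2, -0.2, 0.5]
width: 0.0428
```

```bash
python3 look.py 2
```

```text
{'time': 3.05, 'joint_pos': array([-4.8660e-01,  2.9440e-01,  1.5175e+00,  1.0000e-04,  1.3316e+00,
       -3.8220e-01]), 'eef_pos': array([ 0.5905, -0.1791,  0.219 ]), 'tool_rot': array([ 7.431e-01,  6.692e-01, -3.000e-04, -9.000e-04]), 'ft_force': array([-0.7276,  1.0292, -0.2277]), 'moment': array([0.0155, 0.0136, 0.0009]), 'width': 0.04240078734343443}
tool y ang -5.984633021053288 z [-0.002  0.001 -1.   ]
```

View pics/scene2.png

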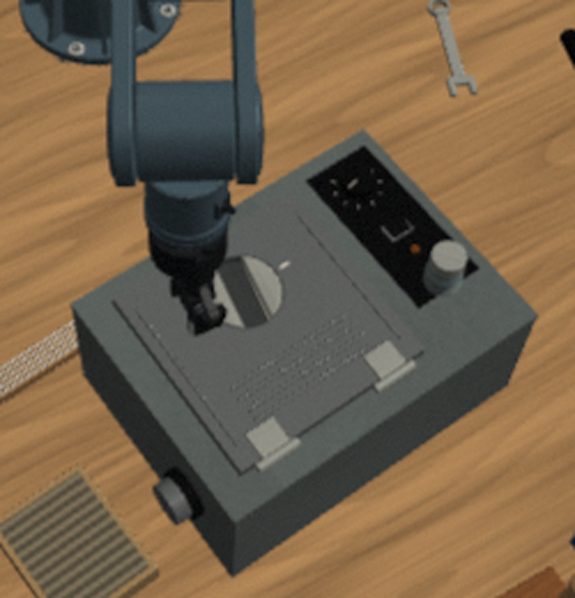

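Call:
send_rows(deltas=[[0, 0, 0.004, 0, 0, 0, 0], [0, 0, 0.008, 0, 0, 0, 0], [0, 0, 0.011, 0, 0, 0, 0], [0, 0, 0.013, 0, 0, 0, 0]])

```text
time: 3.55
eef_pos: [0.591, -0.1794, 0.2071]
tool_rot: [0.743, 0.669, -0.0, -0.0]
ft_force: [-0.8, -0.4, 0.3]
width: 0.0425
```

Call:
send_rows(deltas=[[0, 0, 0.002, 0, 0, 0, 0], [0, 0, 0.004, 0, 0, 0, 0]])

```text
time: 3.8
eef_pos: [0.5911, -0.1795, 0.204]
tool_rot: [0.743, 0.669, 0.0, 0.0]
ft_force: [-4.5, 1.9, 10.1]
width: 0.0428
```

```bash
python3 look.py 3
```

```text
{'time': 3.9, 'joint_pos': array([-4.8660e-01,  3.0820e-01,  1.5312e+00, -2.0000e-04,  1.3019e+00,
       -3.8220e-01]), 'eef_pos': array([ 0.5911, -0.1795,  0.2041]), 'tool_rot': array([ 7.430e-01,  6.693e-01, -0.000e+00,  2.000e-04]), 'ft_force': array([-2.8519,  1.364 ,  5.6052]), 'moment': array([0.125 , 0.4253, 0.0256]), 'width': 0.04253125913627869}
tool y ang -5.978322706619547 z [ 0. -0. -1.]
```

View pics/scene3.png

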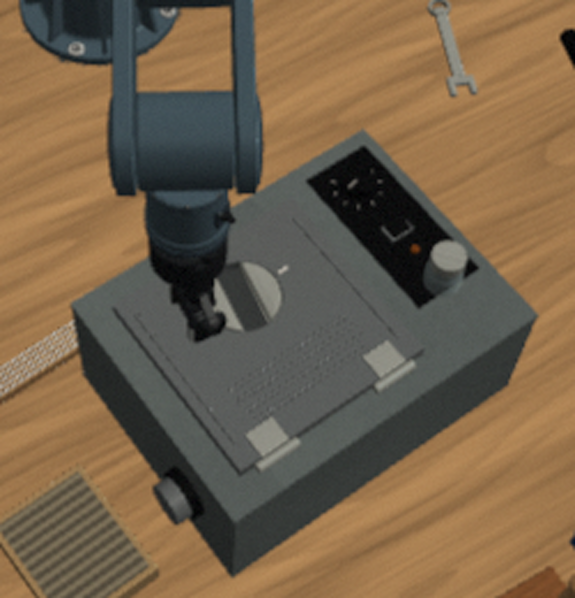

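View pics/top3.png

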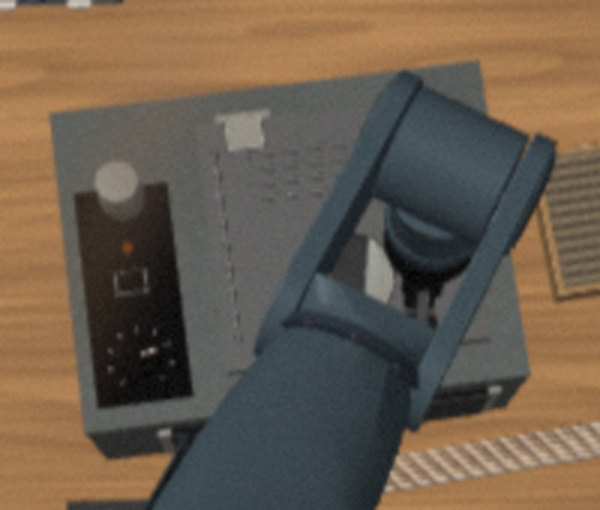

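Call:
send_rows(deltas=[[0, 0, 0.003, 0, 0, 0, 0], [0, 0, 0.005, 0, 0, 0, 0], [0, 0, 0.005, 0, 0, 0, 0]])

```text
time: 4.28
eef_pos: [0.5912, -0.1796, 0.202]
tool_rot: [0.743, 0.669, 0.0, 0.001]
ft_force: [-11.4, 4.3, 19.5]
width: 0.0423
```

Call:
send_rows(deltas=[[0, 0, -0.02, 0, 0, 0, 0], [0, 0, -0.07, 0, 0, 0, 0], [-0.05, 0, -0.11, 0, 0, 0, 0], [-0.09, -0.03, -0.11, 0, 0, 0, 0], [-0.09, -0.03, -0.11, 0, 0, 0, 0]])

```text
time: 4.9
eef_pos: [0.5505, -0.2686, 0.3093]
tool_rot: [0.744, 0.668, -0.0, 0.001]
ft_force: [-0.9, 0.1, 0.1]
width: 0.0426
```

```bash
python3 look.py 4; python3 - <<'E'
import cv2
im=cv2.imread('pics/scene4full.png')[180:385,255:470]; cv2.imwrite("pics/scene4z.png",cv2.resize(im,None,fx=2.9,fy=2.9,interpolation=cv2.INTER_CUBIC))
E
```

```text
{'time': 5.0, 'joint_pos': array([-6.4310e-01,  2.1780e-01,  1.4303e+00,  6.0000e-04,  1.4934e+00,
       -5.3740e-01]), 'eef_pos': array([ 0.5517, -0.266 ,  0.3084]), 'tool_rot': array([ 7.435e-01,  6.687e-01,  3.000e-04, -0.000e+00]), 'ft_force': array([0.2972, 0.2507, 0.5561]), 'moment': array([-0.0033, -0.0091,  0.0505]), 'width': 0.04263923368039492}
tool y ang -6.059294851447644 z [ 0.  0. -1.]
```

View pics/scene4z.png

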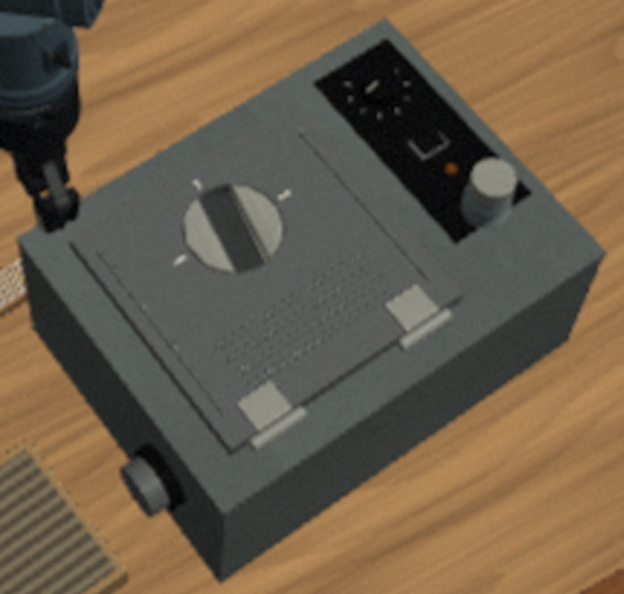

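View pics/top4.png

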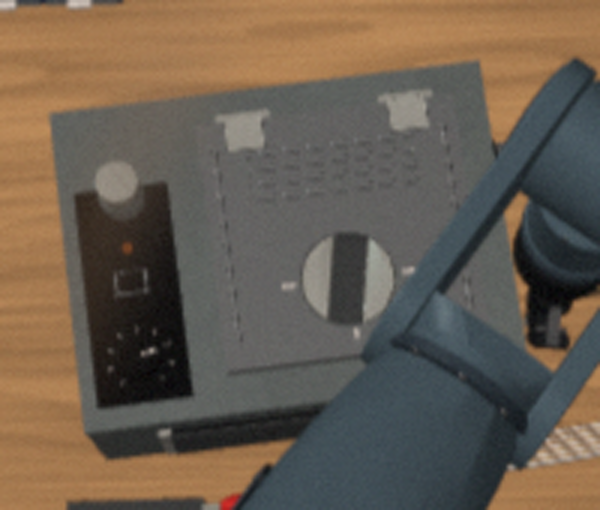

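```bash
python3 - <<'E'
from h import *
from workcell import robot
def back(n,u,z):
    c=C[n];R=np.array(c["R"]);d=R.T@np.array([(u[0]-c["cx"])/c["fx"],(u[1]-c["cy"])/c["fy"],1]);o=-R.T@c["t"]
    return o+d*(z-o[2])/d[2]
T=lambda z:(np.array(z)+.5)/3-.5+[210,110]
S=lambda z:(np.array(z)+.5)/2.9-.5+[255,180]
for n,F,ps in(("scene",S,[(233.5,228),(218,186),(253,269)]),("top",T,[(349,279),(349.5,234),(344,322.5)])):
    q=[back(n,F(p),.198) for p in ps];print(n,np.round(q,4))
    d=q[2]-q[1]
    if d[0]<0:d=-d
    print("ang",np.degrees(np.arctan2(d[1],d[0])))
E
```

```text
scene [[ 0.5971 -0.1184  0.198 ]
 [ 0.5552 -0.1096  0.198 ]
 [ 0.6385 -0.1237  0.198 ]]
ang -9.603092885293202
top [[ 0.5941 -0.1188  0.198 ]
 [ 0.6356 -0.1205  0.198 ]
 [ 0.5546 -0.1131  0.198 ]]
ang -5.272183345813734
```

Call:
send_rows(deltas=[[0.05, 0.01, 0, 0, 0, 0, 0], [0.1, 0.02, 0, 0, 0, 1, 0], [0.1517, 0.0285, 0.0, 0, 0, 1, 0], [0.1517, 0.0285, 0.05, 0, 0, 1, 0], [0.1517, 0.0285, 0.088, 0, 0, 1, 0], [0.1517, 0.0285, 0.088, 0, 0, 1, 0]])

```text
time: 5.75
eef_pos: [0.5941, -0.1154, 0.2164]
tool_rot: [0.748, 0.663, -0.002, -0.004]
ft_force: [0.3, 0.1, -0.4]
width: 0.0425
```

```bash
python3 look.py 5; python3 - <<'E'
import cv2
im=cv2.imread('pics/scene5full.png')[180:330,255:405]; cv2.imwrite("pics/scene5z.png",cv2.resize(im,None,fx=4,fy=4,interpolation=cv2.INTER_CUBIC))
E
```

```text
{'time': 5.85, 'joint_pos': array([-3.8920e-01,  2.7140e-01,  1.5418e+00,  2.0000e-04,  1.3279e+00,
       -2.6830e-01]), 'eef_pos': array([ 0.5967, -0.1173,  0.2212]), 'tool_rot': array([7.485e-01, 6.631e-01, 2.000e-04, 2.000e-04]), 'ft_force': array([ 0.7167, -0.3226,  0.6354]), 'moment': array([-0.0049, -0.0583,  0.0076]), 'width': 0.042616726861609874}
tool y ang -6.927172338396092 z [ 0.001  0.    -1.   ]
```

View pics/scene5z.png

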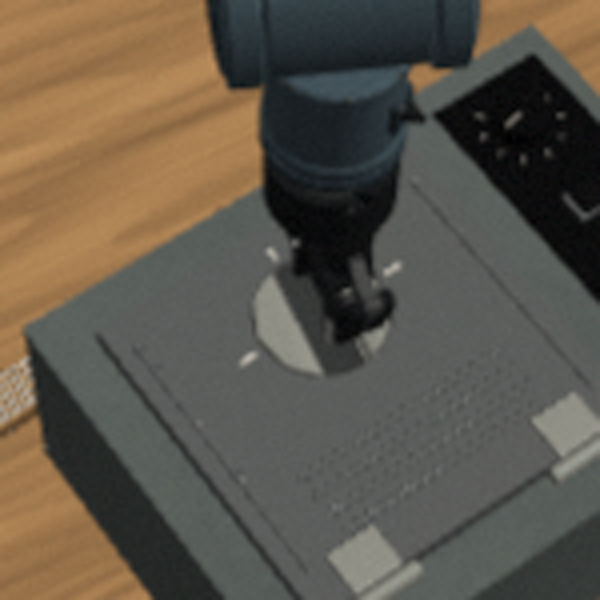

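```bash
cat > ov.py <<'E'
from h import *
import cv2,sys
im=cv2.imread(sys.argv[1]);k=6;x0,y0=290,225
im=cv2.resize(im[y0:y0+100,x0:x0+110],None,fx=k,fy=k,interpolation=cv2.INTER_CUBIC)
def rect(cx,cy,a,l,w,z,col):
    u=np.array([np.cos(a),np.sin(a),0]);v=np.array([-u[1],u[0],0]);c=np.array([cx,cy,z])
    P=[c+s*l*u+t*w*v for s,t in((1,1),(1,-1),(-1,-1),(-1,1))]
    q=((proj("scene",np.array(P))-[x0,y0]+.5)*k-.5).astype(int);cv2.polylines(im,[q],True,col,1)
rect(.596,-.118,np.radians(-7),.039,.015,.198,(0,255,0))
s=robot.state();x,y,z=s["eef_pos"];a=np.radians(-6.9)
for sg in(1,-1): rect(x+sg*.0285*np.cos(a),y+sg*.0285*np.sin(a),a,.00725,.011,z-.008,(0,0,255))
cv2.imwrite(sys.argv[2],im)
E
python3 ov.py pics/scene5full.png pics/ov5.png
```

```text
(no output)
```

View pics/ov5.png

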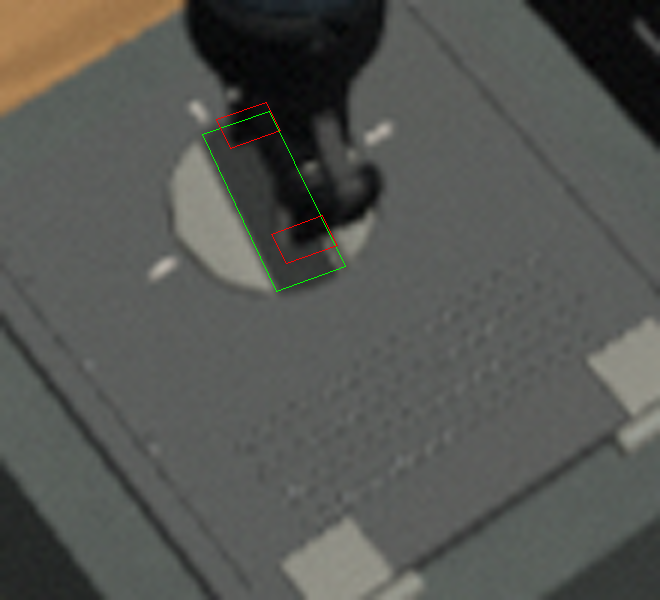

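Call:
send_rows(deltas=[[0, 0, 0.008, 0, 0, 0, 0], [0, 0, 0.014, 0, 0, 0, 0], [0, 0, 0.018, 0, 0, 0, 0], [0, 0, 0.021, 0, 0, 0, 0], [0, 0, 0.021, 0, 0, 0, 0]])

```text
time: 6.48
eef_pos: [0.5958, -0.1179, 0.199]
tool_rot: [0.749, 0.663, -0.0, -0.0]
ft_force: [-1.0, -0.4, 0.1]
width: 0.0425
```

Call:
send_rows(deltas=[[0, 0, 0.003, 0, 0, 0, 0], [0, 0, 0.005, 0, 0, 0, 0], [0, 0, 0.005, 0, 0, 0, 0]])

```text
time: 6.85
eef_pos: [0.5958, -0.1179, 0.194]
tool_rot: [0.749, 0.663, -0.0, -0.0]
ft_force: [-0.0, 0.1, 0.6]
width: 0.0429
```

```bash
python3 look.py 6;python3 ov.py pics/scene6full.png pics/ov6.png
```

```text
{'time': 6.95, 'joint_pos': array([-0.3904,  0.2966,  1.5668,  0.    ,  1.2782, -0.2686]), 'eef_pos': array([ 0.596 , -0.1179,  0.1943]), 'tool_rot': array([0.7488, 0.6627, 0.    , 0.    ]), 'ft_force': array([-0.0414, -0.0928, -0.3484]), 'moment': array([-0.0298, -0.0291,  0.0034]), 'width': 0.042689943179879224}
tool y ang -6.9816341582043915 z [ 0. -0. -1.]
```

View pics/ov6.png

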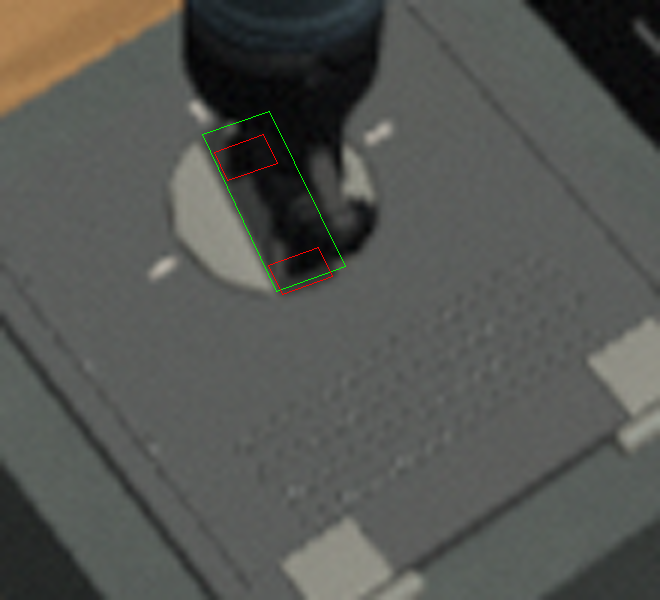

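Call:
send_rows(deltas=[[0, 0, 0, 0, 0, 6, 0], [0, 0, 0, 0, 0, 12, 0], [0, 0, 0, 0, 0, 18, 0], [0, 0, 0, 0, 0, 24, 0], [0, 0, 0, 0, 0, 30, 0], [0, 0, 0, 0, 0, 36, 0], [0, 0, 0, 0, 0, 42, 0], [0, 0, 0, 0, 0, 48, 0], [0, 0, 0, 0, 0, 48, 0]])

```text
time: 8.07
eef_pos: [0.5958, -0.1186, 0.1945]
tool_rot: [0.954, 0.301, -0.0, 0.0]
ft_force: [-2.3, -3.9, 0.4]
width: 0.0427
```

```bash
python3 look.py 7
```

```text
{'time': 8.175, 'joint_pos': array([-3.9100e-01,  2.9640e-01,  1.5668e+00, -1.1000e-03,  1.2783e+00,
        5.6700e-01]), 'eef_pos': array([ 0.5958, -0.1186,  0.1944]), 'tool_rot': array([ 9.534e-01,  3.018e-01, -3.000e-04,  4.000e-04]), 'ft_force': array([-2.6942, -3.7018,  0.1622]), 'moment': array([-0.66  ,  0.4268,  0.0847]), 'width': 0.04261289473399222}
tool y ang -54.87058941882021 z [-0.    -0.001 -1.   ]
```

View pics/scene7.png

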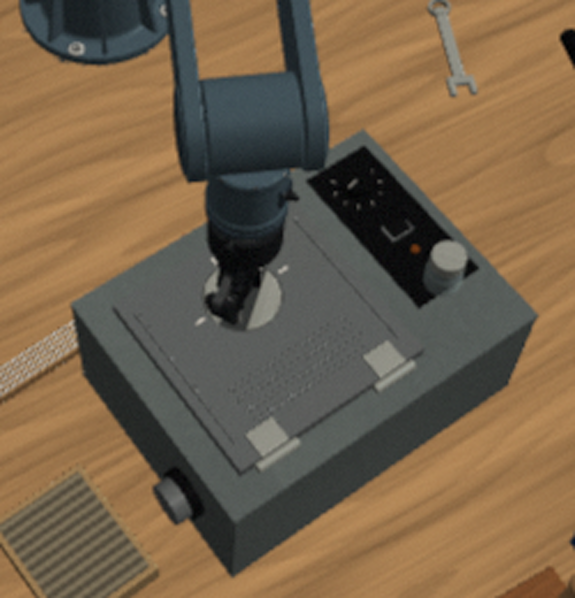

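The fingers are in the slot and the dial is turning (slot now diagonal), with the hatch still shut. Continuing.

Call:
send_rows(deltas=[[0, 0, 0, 0, 0, 6, 0], [0, 0, 0, 0, 0, 12, 0], [0, 0, 0, 0, 0, 18, 0], [0, 0, 0, 0, 0, 24, 0], [0, 0, 0, 0, 0, 29, 0], [0, 0, 0, 0, 0, 33, 0], [0, 0, 0, 0, 0, 36, 0], [0, 0, 0, 0, 0, 36, 0]])

```text
time: 9.18
eef_pos: [0.5952, -0.1188, 0.1944]
tool_rot: [1.0, -0.008, -0.001, 0.001]
ft_force: [-5.6, -5.4, 3.1]
width: 0.0427
```

```bash
python3 look.py 8
```

```text
{'time': 9.275, 'joint_pos': array([-0.3913,  0.2962,  1.5671, -0.0019,  1.2794,  1.1957]), 'eef_pos': array([ 0.5952, -0.1188,  0.1944]), 'tool_rot': array([ 1.0e+00, -7.8e-03, -9.0e-04,  6.0e-04]), 'ft_force': array([-5.3096, -4.4759,  2.7119]), 'moment': array([-0.7308,  0.8387,  0.0759]), 'width': 0.04255213585464415}
tool y ang -90.8956345249219 z [-0.002 -0.001 -1.   ]
```

View pics/scene8.png

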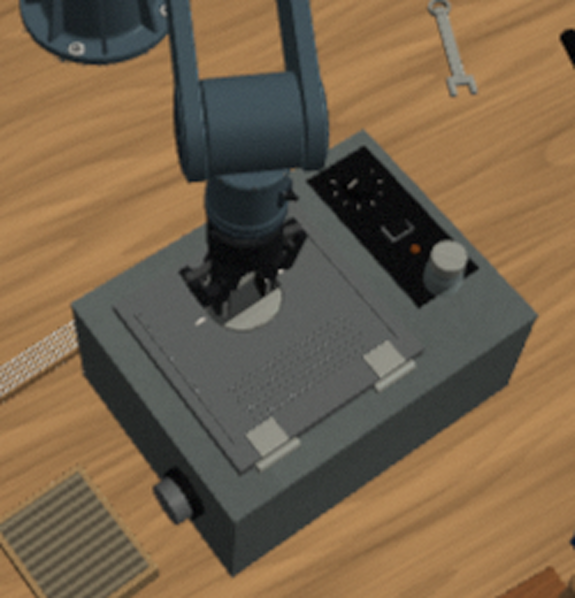

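Call:
send_rows(deltas=[[0, 0, 0, 0, 0, 2, 0], [0, 0, 0, 0, 0, 4, 0], [0, 0, 0, 0, 0, 4, 0]])

```text
time: 9.65
eef_pos: [0.595, -0.1187, 0.1944]
tool_rot: [0.999, -0.042, -0.001, 0.001]
ft_force: [-6.8, -5.7, 3.0]
width: 0.0427
```

```bash
python3 look.py 9
```

```text
{'time': 9.75, 'joint_pos': array([-0.3911,  0.2961,  1.5672, -0.0026,  1.28  ,  1.2641]), 'eef_pos': array([ 0.595 , -0.1187,  0.1944]), 'tool_rot': array([ 9.991e-01, -4.180e-02, -1.200e-03,  9.000e-04]), 'ft_force': array([-6.6421, -5.1507,  3.1832]), 'moment': array([-0.7599,  1.0474,  0.9406]), 'width': 0.043090202913844376}
tool y ang -94.79363385640148 z [-0.003 -0.002 -1.   ]
```

Call:
send_rows(deltas=[[0, 0, 0, 0, 0, 1.5, 0], [0, 0, 0, 0, 0, 1.5, 0], [0, 0, 0, 0, 0, 1.5, 0]])

```text
time: 10.12
eef_pos: [0.5949, -0.1188, 0.1944]
tool_rot: [0.999, -0.054, -0.001, 0.001]
ft_force: [-7.3, -5.5, 2.5]
width: 0.0429
```

```bash
python3 look.py 10; python3 - <<'E'
import cv2
im=cv2.imread('pics/scene10full.png')[200:330,270:400]; cv2.imwrite("pics/scene10z.png",cv2.resize(im,None,fx=4.5,fy=4.5,interpolation=cv2.INTER_CUBIC))
E
```

```text
{'time': 10.225, 'joint_pos': array([-0.3908,  0.296 ,  1.5672, -0.0032,  1.28  ,  1.2887]), 'eef_pos': array([ 0.5949, -0.1187,  0.1944]), 'tool_rot': array([ 0.9985, -0.0539, -0.0013,  0.0012]), 'ft_force': array([-7.2841, -5.7151,  2.91  ]), 'moment': array([-0.7693,  1.0576,  1.8279]), 'width': 0.04279204509420944}
tool y ang -96.17516806065608 z [-0.003 -0.002 -1.   ]
```

View pics/scene10z.png

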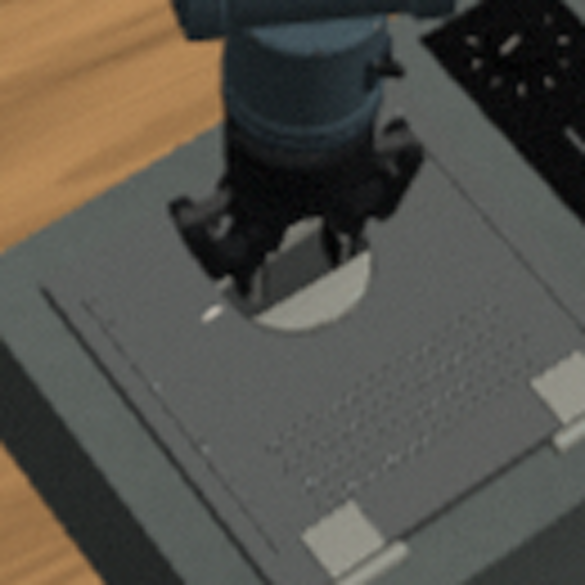

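Call:
send_rows(deltas=[[0, 0, 0, 0, 0, -5, 0], [0, 0, 0, 0, 0, -7, 0], [0, 0, -0.015, 0, 0, -7, 0], [0, 0, -0.04, 0, 0, -7, 0], [0, 0, -0.09, 0, 0, -7, 0], [0, 0.05, -0.11, 0, 0, -7, 0], [0, 0.11, -0.11, 0, 0, -7, 0], [0, 0.16, -0.11, 0, 0, -7, 0], [0, 0.16, -0.11, 0, 0, -7, 0]])

```text
time: 11.35
eef_pos: [0.5774, -0.2804, 0.3052]
tool_rot: [1.0, 0.002, 0.001, 0.001]
ft_force: [0.1, 0.2, 0.4]
width: 0.0427
```

```bash
python3 look.py 11; python3 - <<'E'
import cv2
im=cv2.imread('pics/scene11full.png')[180:385,255:470]; cv2.imwrite("pics/scene11z.png",cv2.resize(im,None,fx=2.9,fy=2.9,interpolation=cv2.INTER_CUBIC))
E
```

```text
{'time': 11.45, 'joint_pos': array([-6.3200e-01,  2.8350e-01,  1.3571e+00,  9.0000e-04,  1.5004e+00,
        9.3110e-01]), 'eef_pos': array([ 0.5781, -0.277 ,  0.305 ]), 'tool_rot': array([ 1.0e+00,  3.8e-03,  5.0e-04, -2.0e-04]), 'ft_force': array([-0.3776, -0.172 ,  0.5208]), 'moment': array([ 0.0121,  0.0305, -0.0209]), 'width': 0.04283744745211699}
tool y ang -89.56646558165232 z [ 0.001  0.    -1.   ]
```

View pics/scene11z.png

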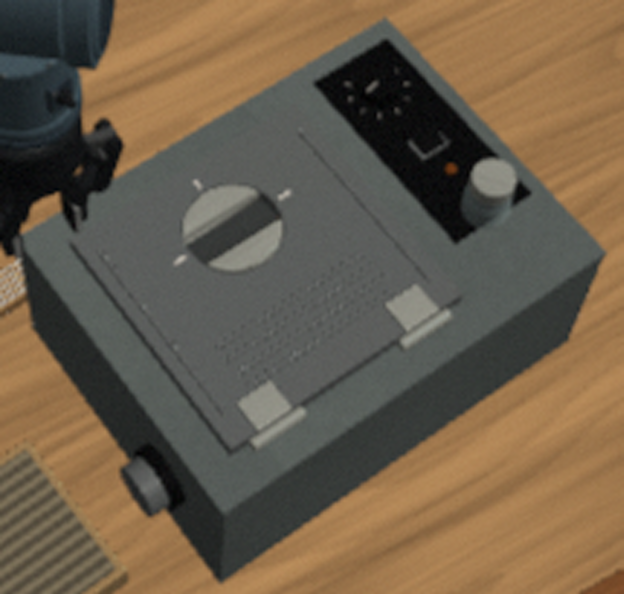

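View pics/top11.png

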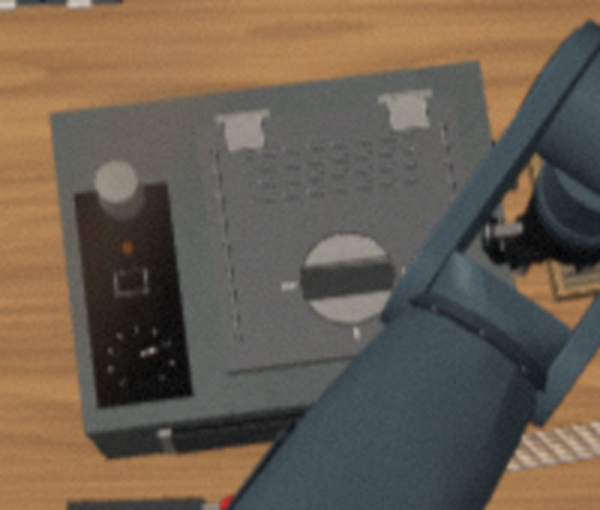

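```bash
python3 - <<'E'
from workcell import robot
print(robot.hand_in(), robot.state()["time"])
E
```

```text
the job is handed in; nothing more can be done
the job is handed in; nothing more can be done
```

The hatch is shut and its fastener is turned clockwise to the stop. I handed the job in at about 11.5 s; no verdict was reported.

- **Shutting the hatch:** I pressed it down with the half-open fingertips. The force rose from about 0 N to 19.5 N over the last 5 mm, with the tips at hatch-top height, so I took it to be on its seat.
- **Turning the fastener:** I set the fingertips in the slot without any contact force and turned them about 89°. The moment then rose from 0.08 to 1.8 N m, which I took as the end stop. I eased the turn back, lifted out and moved clear.
- **Last checks:** In the last pictures the slot lies across the hatch, parallel to its front edge, and the hatch looks flush. The fan pointer, screw jar and the other things in view look unmoved. The force reading was near zero, so nothing was being touched.
- **Small disagreements:** By eye the slot looks 2 to 4° further clockwise than the marks, which would put it slightly past the stop. The two cameras also differed by about 4° on the slot's starting angle. I put both down to measurement error. I did not calculate the final fastener or hatch angles from the pictures; I relied on the moment at the stop and on what the pictures showed.

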